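# Slide a test tile under the spring clip of an examination stage

## Robot

A 6-joint arm with a two-finger parallel gripper is mounted at the origin on a cart in front of the work surface, level with it; the furniture and walls round the work are solid. World frame = base frame: x ahead of the robot, y to its left, z up, the work surface at z = 0. Lengths are in m, angles in rad, forces in N, time in s.
With the tool pointing down it reaches from about 0.3 to 0.825 m from the base axis. Payload 5.4 kg.
Tool frame: the origin (TCP) lies at the very end of the fingers, on their centre line; the grasp point (between the pads) lies 19 mm behind it; z points along the fingers, y is the direction in which the jaws open and shut (so a half turn about z gives the same grasp; the last joint's range is limited). The gripper opens to 92 mm and grips with 3 to 60 N. Pads are 20 mm wide; open, the fingers measure 128 mm over their backs; the gripper's body (75 mm by 189 mm) begins 69 mm behind the grasp point.
Start: joints at [0.932, 0.158, 1.597, -0, 1.386, -0.21], TCP at [0.239, 0.523, 0.215] pointing down, gripper open.
Joint ranges: [-2.91, 2.91], [-0.94, 2.29], [0.18, 2.7], [-1.29, 4.43], [0.17, 2.64], [-3, 3]. Speed limits (rad/s): [2.57, 2.57, 3.14, 3.14, 3.14, 3.14].

## Interface

Orientations are given as a rotation vector (axis times angle).
In Python, from bench import arm gives the robot as it stands.
- The arm moves only by the shell command python3 -m handwheel 'ROWS' [FORCE]. ROWS is JSON, a list that holds one entry, the list of rows, each a list of 5 numbers: the closure, from 0 (fully open) to 1 (shut), then the shift along the tool's x, y, z scaled (see below), then the turn about the tool's z scaled (see below). In form: [[[grip, dx, dy, dz, yaw], ...]]. A call has exactly 5 rows; each row shifts and turns the commanded pose from where the row before left it, along the tool's axes as they then stand; what a row does not reach is not made up. The controller multiplies each number of a shift by 0.5 m and each number of a turn by 180 degrees. A row lasts 1/12 s, in which the tool goes at most 41.7 mm and 7.16 degrees, less where a joint would pass 70% of its speed; a pose out of reach is approached as far as the arm can. A call with a number of a shift or a turn outside -1 to 1 is refused whole. A call with a gripper value outside its range is refused whole. The fingers move at their own pace and stop on an object; FORCE is the grip in N (left out, the last holds). Time passes only in rows, so rows that do not move let the fingers close, or fill a call up. It gives the time, the measured TCP pose, the force and the opening at its end, in the units of the state.
- arm.sense(): the state, without advancing time (a new reading comes with each control period).
- arm.grab_frame(name): name is "side" or "top" or "wrist"; returns the picture (384x512x3 uint8, red, green, blue); there is no depth.
- arm.camera_info(name): a dict with "K" (3x3 intrinsics, pixels), "world_from_camera" (4x4, takes a point from camera to world coordinates). Camera axes: x right, y up, looking along -z (the intrinsics and any distortion apply to the point x, -y, -z); pixel columns grow to the right and rows downward; lengths in m; the calibration is good to about 2 mm. A picture is of the moment at which its call begins: read the wrist's pose just before it. camera_info takes no time and is no camera call; for the wrist camera it gives the pose at the moment of the call.
- arm.sign_off(): hands the job in, once; it reports no verdict.
The state is a dict: "t": time; "q": joint angles; "joint_velocities": joint speeds; "effort": joint torques, N m; "tool_pos": TCP position; "tool_rot": TCP orientation; "force": force on the tool from outside, world axes, zero at the start; "moment": the same for the moment, N m; "gripper_width": finger opening in m.
Only numpy, scipy, OpenCV 4.12 (cv2) and the standard library are available. Lean on these libraries where they do the work, as an engineer would, in place of code of your own. Each camera call takes 0.05 s, during which the arm holds its last target.

## Task

Hold down the thumb plate of the stage's spring clip with one fingertip so that its jaw stands open, and while it is held down push the flat test tile along its lane with the other fingertip, beneath the jaw, until it is fully home against the stop. Then let go of the thumb plate so that the clip grips the tile, and move clear. Do not grasp or lift the tile, and leave the other things where they are.

Things in the scene. Friction and masses are not known exactly. Their poses are not given: they have to be found in the camera images.
- stage: Aluminium examination stage, fixed to the table; base plate 152 (x) x 132 (y) mm, 8 mm thick. Origin: centre of its underside, on the table; z up; x runs along the lane, the way the tile is pushed. The raised lane is on its -y side: deck top z = 24 mm, centre line y = -34 mm, open to x = -76 mm; rails (tops z = 29 mm) leave 50 mm between them.
- stop (a point): Top middle of the stop's face, fixed to the stage: the dark cross bar at the lane's far end (stage x = 54, y = -34, z = 34 mm).
- rod (a point): Point on the axis of the clip's rod, fixed to the stage (stage x = 0, y = 2, z = 34 mm). The rod runs along stage x, in three lugs with tops at z = 40.5 mm.
- jaw (a point): Lowest point of the jaw's blunt nose, moves with the clip (when closed: stage x = 42, y = -30, z = 28 mm). The jaw is a steel arm 12 mm wide (stage x = 36 to 48 mm) on the same rod, reaching over the lane; a tile pushed against it while closed is blocked.
- clip (a joint): Sprung hinge of the steel clip, rad. 0 = closed as found: jaw 4 mm above the deck, too low for the tile. It grows to at most 0.55 as the thumb plate is pressed down. At 0.19 the jaw rests on a tile on the deck, at 0.25 it is 2 mm clear above it, at 0.42 7 mm clear. The spring closes it when let go. Pressing takes 0.10 Nm at 0 and 0.18 Nm at 0.4: 3 to 9 N on the plate.
- thumb_plate (a point): Middle of the top face of the clip's ribbed steel thumb plate, moves with it. The plate is 82 mm along stage x (-64 to +18 mm) and reaches from 4 to 58 mm from the rod on the stage's +y side. At joint 0 it slopes up away from the rod by 0.22 rad, at 0.22 it is level, then slopes down. A finger may slide along it in x while pressing. Only the base plate (top z = 8 mm) is beneath.
- test_tile: Loose flat terracotta test tile with a pale top face, 40 mm along x, 46 mm along y, 10 mm thick, about 60 g. Origin: centre of its underside. It starts flat on the lane's deck between the rails, short of the jaw, its x axis along the lane.
- tile_home (a point): Point on the deck where the tile's origin lies when the tile is home against the stop (stage x = 34, y = -34, z = 24 mm); fixed to the stage.
- pigment_jar: Bystander: small jar with lid, 42 mm across, 48 mm high. Origin: centre of its underside.
- green_sherd: Bystander: potsherd 40 x 46 x 9 mm with a green glaze, on the table. Origin: centre of its underside.
- dark_sherd: Bystander: dark potsherd 39 x 55 x 9 mm, on the table. Origin: centre of its underside.
- tweezers: Bystander: tweezers 15 x 125 x 8 mm, on the table. Origin: centre of its underside, long along its y.
- small_beaker: Bystander: clear beaker, 62 x 68 mm, 66 mm high. Origin: centre of its underside.
- lacquer_dish: Bystander: shallow dish 73 mm across, 13 mm high. Origin: centre of its underside.
Things that resemble listed ones, but are neither listed nor needed, are in the scene too. Several things have the shape of the test_tile; the one meant has the colours described above.

How it is judged:
By the outcome, as a careful person would: the job done as asked, in the order asked, and still so for the second after the job is handed in, with the robot touching nothing.
It also fails if it takes over 42 s, if anything falls off the work surface, if the arm or the gripper's body presses on something with over 40 N, if the wrist force passes 120 N, or if a joint passes its speed limit or range.

## Working session

There is one attempt and no reset: what is moved stays moved. The work goes in short steps, Python scripts to look and compute and a shell command to move; the robot and the scene stay as the last step left them, time stands still between calls to the robot, and variables do not carry over. Pictures are saved under pics/ and viewed, and the job is handed in when it is done.

```bash
ls; mkdir -p pics
python3 - <<'E'
from bench import arm
import cv2
s=arm.sense(); print(s)
for n in ["side","top","wrist"]:
    c=arm.camera_info(n); print(n,c)
    cv2.imwrite(f"pics/{n}0.png",cv2.cvtColor(arm.grab_frame(n),cv2.COLOR_RGB2BGR))
E
```

```text
pics
{'t': 0.0, 'q': array([ 9.31922139e-01,  1.59015156e-01,  1.59820804e+00, -5.83406318e-06,
        1.38622551e+00, -2.10097877e-01]), 'joint_velocities': array([ 0.00052418,  0.00051927, -0.00095841, -0.00013754,  0.00115926,
        0.00137375]), 'effort': array([ 1.23789032e-03, -3.85560107e+01, -3.22108877e+01,  7.03705125e-02,
        3.76616162e-02, -1.35379032e-04]), 'tool_pos': array([0.23869998, 0.52242648, 0.2136501 ]), 'tool_rot': array([-6.68209268e-01, -3.06892883e+00,  2.65978974e-03]), 'force': array([-0.04125003, -0.03922442,  0.28512422]), 'moment': array([-0.10059135,  0.00539709, -0.04438753]), 'gripper_width': 0.09183108927795751}
side {'K': array([[480.31369544,   0.        , 253.39458445],
       [  0.        , 480.31369544, 191.89162283],
       [  0.        ,   0.        ,   1.        ]]), 'world_from_camera': array([[ 0.90190652,  0.20413489, -0.38064889,  0.19193186],
       [-0.43192995,  0.4240538 , -0.79599931, -0.692039  ],
       [-0.00107563,  0.88233062,  0.47062886,  0.50444174],
       [ 0.        ,  0.        ,  0.        ,  1.        ]])}
top 
[... 161 characters left out ...]
'world_from_camera': array([[-0.01273304,  0.99108528, -0.13261918,  0.46721471],
       [-0.99989887, -0.01346042, -0.00458962,  0.0781725 ],
       [-0.00633382,  0.13254733,  0.99115644,  0.88554537],
       [ 0.        ,  0.        ,  0.        ,  1.        ]])}
wrist {'K': array([[275.41283432,   0.        , 254.87587783],
       [  0.        , 275.41283432, 190.69094252],
       [  0.        ,   0.        ,   1.        ]]), 'world_from_camera': array([[ 0.41526402, -0.869228  , -0.26832534,  0.16335029],
       [ 0.90969899,  0.39617827,  0.12446091,  0.5572173 ],
       [-0.00188024, -0.29577943,  0.95525441,  0.38432843],
       [ 0.        ,  0.        ,  0.        ,  1.        ]])}
```

View pics/top0.png

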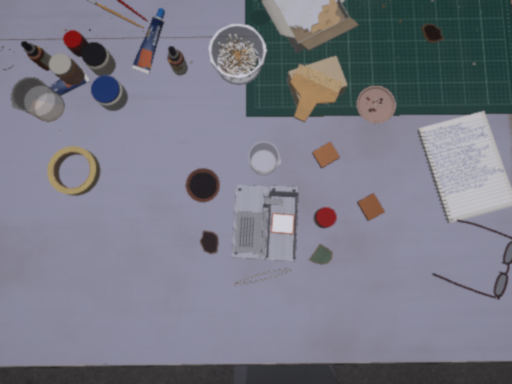

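View pics/side0.png

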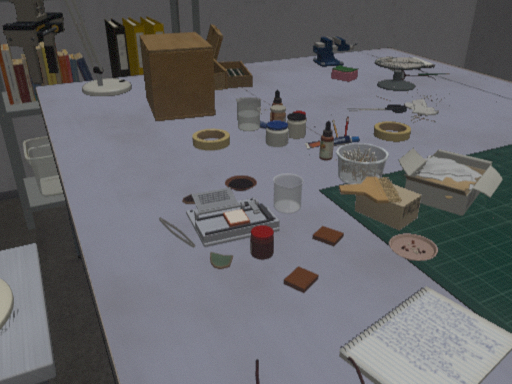

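View pics/wrist0.png

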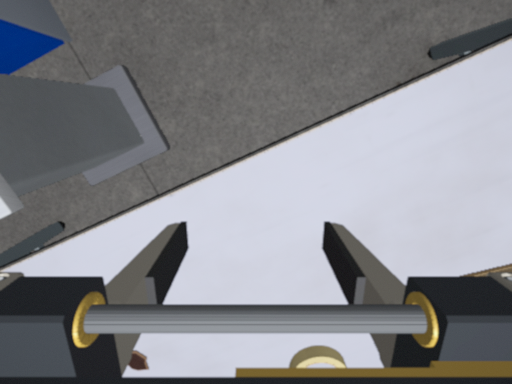

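The top view shows the stage at about (265,222), with the tile (pale with a red-orange edge) at (283,224). The plate is on the left at (247,233), the jaw near (275,200), and the lane runs up the image, which is world +x. I'll zoom in to measure.

Run:
```python
import cv2
im=cv2.imread("pics/top0.png")
cv2.imwrite("pics/topz.png",cv2.resize(im[170:275,215:315],None,fx=5.5,fy=5.5,interpolation=cv2.INTER_CUBIC))
im=cv2.imread("pics/side0.png")
cv2.imwrite("pics/sidez.png",cv2.resize(im[175:255,170:300],None,fx=6,fy=6,interpolation=cv2.INTER_CUBIC))
```

```text
(no output)
```

View pics/topz.png

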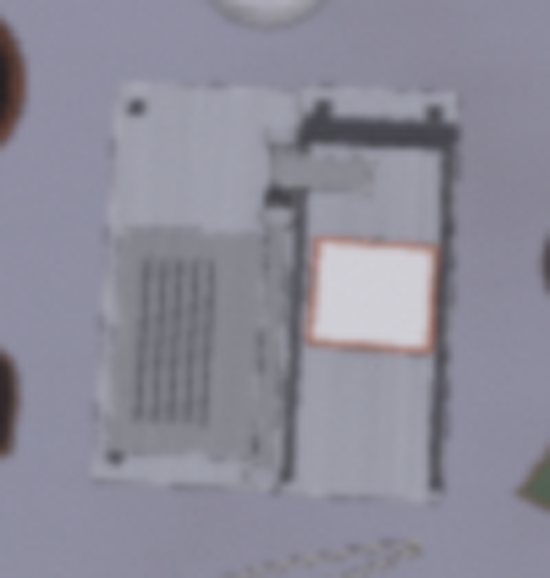

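View pics/sidez.png

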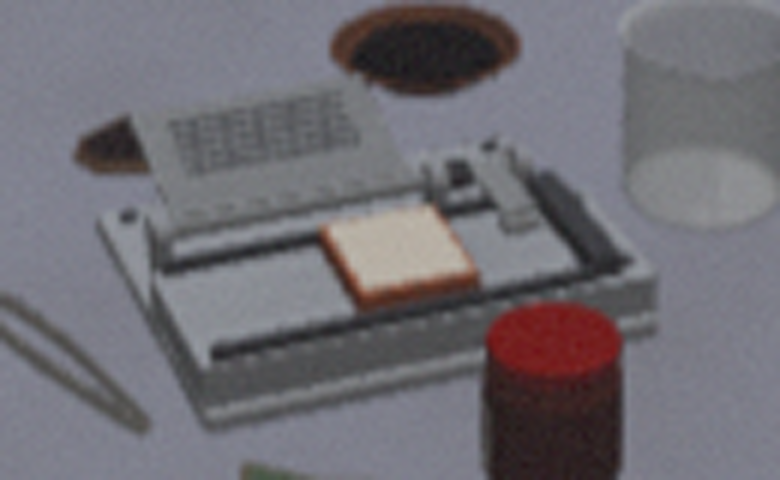

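```bash
cat > h.py <<'E'
from bench import arm
import numpy as np, cv2
from scipy.optimize import least_squares
def ray(cam,uv,info=None):
    c=info or arm.camera_info(cam); K=c["K"]; T=c["world_from_camera"]
    d=np.array([(uv[0]-K[0,2])/K[0,0],-(uv[1]-K[1,2])/K[1,1],-1.0])
    return T[:3,3],T[:3,:3]@d
def plane(cam,uv,z,info=None):
    o,d=ray(cam,uv,info); return o+d*(z-o[2])/d[2]
def proj(cam,P,info=None):
    c=info or arm.camera_info(cam); K=c["K"]; T=c["world_from_camera"]
    p=T[:3,:3].T@(np.asarray(P)-T[:3,3]); return np.array([K[0,2]+K[0,0]*p[0]/-p[2],K[1,2]-K[1,1]*p[1]/-p[2]])
E
python3 - <<'E'
from h import *
tz=lambda x,y:(215-.5+(x+.5)/5.5,170-.5+(y+.5)/5.5)
sz=lambda x,y:(170-.5+(x+.5)/6,175-.5+(y+.5)/6)
F=[("top",tz(93,482),(-76,66,8)),("top",tz(115,85),(76,66,8)),("top",tz(431,489),(-76,-59,29)),("top",tz(294,487),(-76,-9,29)),
("side",sz(100,218),(-76,66,8)),("side",sz(208,415),(-76,-66,8)),("side",sz(655,322),(76,-66,8))]
def S(p,m): 
    c,s=np.cos(p[2]),np.sin(p[2]); m=np.array(m)/1000
    return np.array([p[0]+c*m[0]-s*m[1],p[1]+s*m[0]+c*m[1],m[2]])
def tot(p,Fs): return np.concatenate([proj(c,S(p,m))-np.array(u) for c,u,m in Fs])
for n in (None,"top","side"):
    Fs=[f for f in F if n in(None,f[0])]
    r=least_squares(tot,[.4,.05,0],args=(Fs,),x_scale=[.01,.01,.1]); print(n,r.x,r.fun.round(1))
    p=r.x if n is None else p
for m in [(54,-34,34),(42,-30,28),(0,2,34)]:
    a=proj("top",S(p,m));b=proj("side",S(p,m)); print(m,S(p,m),"topz",(a-[215,170])*5.5,"sidez",(b-[170,175])*6)
for n in ("top","side"):
    im=cv2.imread(f"pics/{n}0.png").astype(int)
    b,g,r=im[...,0],im[...,1],im[...,2]
    x0,y0,x1,y1=(262,205,305,245) if n=="top" else (220,205,252,228)
    M=np.zeros(r.shape,np.uint8); M[y0:y1,x0:x1]=((r-b)>(-5 if n=="top" else 12))[y0:y1,x0:x1]
    k,l,st,ce=cv2.connectedComponentsWithStats(M); i=1+st[1:,4].argmax()
    print(n,st[i],ce[i], plane(n,ce[i],.034), cv2.minAreaRect(np.argwhere(l==i)[:,::-1].astype(np.float32)))
E
```

```text
None [ 0.50733815  0.06674815 -0.0607416 ] [ 0.2  0.   0.3 -0.4 -0.1  2.2  0.   1.3 -0.  -1.2  0.9 -0.4  1.8 -1.7]
top [ 0.5092856   0.06760018 -0.0437885 ] [ 0.4 -0.3 -0.8 -0.8  0.1  0.7  0.2  0.3]
side [ 0.50480297  0.06405205 -0.07514047] [-0.5 -0.6 -0.6  0.5  1.1 -0.3]
(54, -34, 34) [0.55917461 0.02953283 0.034     ] topz [374.89588844 142.2398377 ] sidez [562.14785493 206.49133227]
(42, -30, 28) [0.54743956 0.0342539  0.028     ] topz [362.05908964 175.3109714 ] sidez [523.2322938  223.73435729]
(0, 2, 34) [0.50745955 0.06874447 0.034     ] topz [271.69465823 282.81063849] sidez [367.93347935 186.73836003]
top [269 212  27  23 300] [282.71333333 223.19      ] [0.50339017 0.03161253 0.034     ] ((282.52642822265625, 223.15586853027344), (25.923418045043945, 21.551715850830078), 4.39870548248291)
side [223 209  27  18 338] [235.95266272 217.59763314] [0.49807772 0.02477302 0.034     ] ((236.1154022216797, 217.57691955566406), (16.081523895263672, 24.710634231567383), 78.69007110595703)
```

```bash
python3 -m handwheel '[[[0.35,0,0,0,-0.0393],[0.35,0,0,0,-0.0393],[0.35,0,0,0,-0.0393],[0.35,-0.05,-0.055,0,0],[0.35,-0.05,-0.055,0,0]]]'
python3 -m handwheel '[[[0.35,-0.05,-0.055,0,0],[0.35,-0.05,-0.055,0,0],[0.35,-0.05,-0.055,0,0],[0.35,-0.05,-0.055,0,0],[0.35,-0.05,-0.055,0,0]]]'
python3 -m handwheel '[[[0.35,-0.05,-0.055,0,0],[0.35,-0.05,-0.055,0,0],[0.35,-0.05,-0.055,0,0],[0.35,-0.05,-0.055,0,0],[0.35,-0.05,-0.055,0,0]]]'
```

```text
t: 0.57
tool_pos: [0.2852, 0.465, 0.2141]
tool_rot: [-0.085, -3.14, 0.001]
force: [1.7, 0.2, 0.5]
gripper_width: 0.0609
t: 0.98
tool_pos: [0.4031, 0.3189, 0.2144]
tool_rot: [-0.091, -3.14, 0.0]
force: [0.3, -0.5, 0.1]
gripper_width: 0.0595
t: 1.4
tool_pos: [0.52, 0.1743, 0.2144]
tool_rot: [-0.092, -3.14, -0.0]
force: [0.8, -0.2, -0.5]
gripper_width: 0.0602
```

```bash
python3 -m handwheel '[[[0.35,-0.055,-0.05,0,0],[0.35,-0.055,-0.05,0,0],[0.35,-0.055,-0.05,0,0],[0.35,0,-0.03,0,0],[0.35,0,0,0,0]]]'
python3 - <<'E'
from bench import arm
import cv2,pickle
for i in range(1):
    c=arm.camera_info("wrist"); im=arm.grab_frame("wrist")
print(arm.sense()["tool_pos"],c["world_from_camera"][:3,3])
pickle.dump(c,open("w1.pkl","wb"))
cv2.imwrite("pics/w1.png",cv2.cvtColor(im,cv2.COLOR_RGB2BGR))
E
```

```text
t: 1.82
tool_pos: [0.5971, 0.078, 0.2136]
tool_rot: [-0.098, -3.139, 0.002]
force: [0.4, -0.2, -0.6]
gripper_width: 0.0597
[0.59644297 0.08002212 0.21387285] [0.51432781 0.08301484 0.38432417]
```

View pics/w1.png

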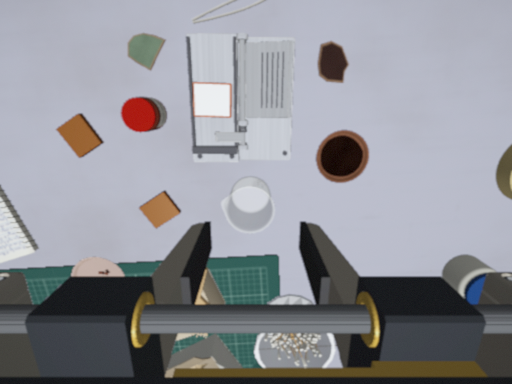

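The wrist view shows the stage from (188,34) to (294,162), almost square to the tool. The tile is at (212,100), the jaw at (230,137), the stop at about (215,150), and the ribbed plate at (271,80). I'll zoom in.

Run:
```python
import cv2
im=cv2.imread("pics/w1.png")
cv2.imwrite("pics/w1z.png",cv2.resize(im[25:170,170:310],None,fx=4,fy=4,interpolation=cv2.INTER_CUBIC))
```

```text
(no output)
```

View pics/w1z.png

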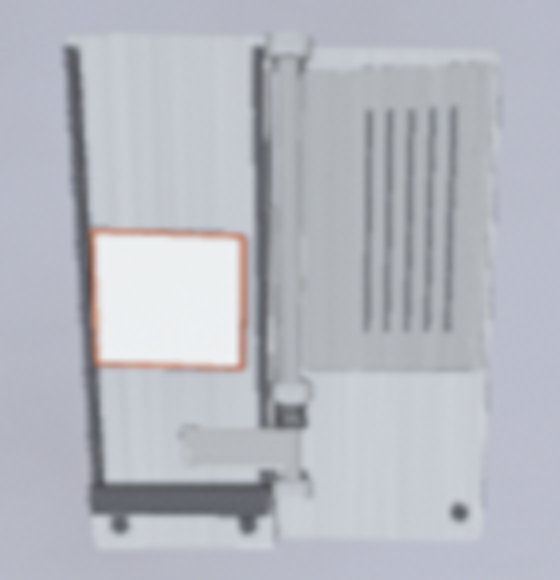

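Run:
```python
from h import *
import pickle
W=pickle.load(open("w1.pkl","rb"))
wz=lambda x,y:(170-.5+(x+.5)/4,25-.5+(y+.5)/4)
F=[(wz(497,52),(-76,66,8)),(wz(482,540),(76,66,8)),(wz(78,47),(-76,-59,29)),(wz(254,47),(-76,-9,29)),(wz(102,483),(54,-59,29)),(wz(262,483),(54,-9,29))]
def S(p,m): 
    c,s=np.cos(p[2]),np.sin(p[2]); m=np.array(m)/1000
    return np.array([p[0]+c*m[0]-s*m[1],p[1]+s*m[0]+c*m[1],m[2]])
r=least_squares(lambda p:np.concatenate([proj("w",S(p,m),W)-np.array(u) for u,m in F]),[.5,.06,0],x_scale=[.01,.01,.1]); p=r.x
print(p,r.fun.round(1))
corn=[(93,230),(246,236),(242,369),(96,364)]
P=np.array([plane("w",wz(*c),.034,W) for c in corn]); ce=P.mean(0); 
c,s=np.cos(p[2]),np.sin(p[2]); R=np.array([[c,s],[-s,c]])
print("tile centre",ce,"in stage",R@(ce[:2]-p[:2])*1000, "corners",((P[:,:2]-p[:2])@R.T*1000).round(1))
for m in [(366,110),(456,110),(498,62),(488,372),(305,372)]: print("plate",(R@(plane("w",wz(*m),.043,W)[:2]-p[:2])*1000).round(1))
for n,m in dict(beak=(250,188),jar=(140,114)).items(): print(n,plane("w",m,.05,W))
s=arm.sense();print(s["tool_pos"],s["tool_rot"])
pickle.dump(p,open("p.pkl","wb"))
```

```text
[ 0.51041439  0.0656947  -0.05768365] [ 0.9  0.4  0.4  1.3 -0.7 -2.2 -1.2 -2.4  0.9  2.2 -0.3  2. ]
tile centre [0.50424806 0.031136   0.034     ] in stage [ -4.16370181 -34.8567156 ] corners [[-24.2 -56.5]
 [-22.4 -11.1]
 [ 15.8 -13.5]
 [ 14.1 -58.3]]
plate [-54.6  24.3]
plate [-54.5  49.5]
plate [-66.5  60.8]
plate [16.7 61. ]
plate [16.4  6.2]
beak [0.61323217 0.07020602 0.05      ]
jar [ 0.51516597 -0.05226473  0.05      ]
[0.59644297 0.08002212 0.21387285] [-9.58730493e-02 -3.13873862e+00 -3.07717731e-04]
```

```bash
python3 -m handwheel '[[[0.35,0.064,-0.007,0,0],[0.35,0.064,-0.007,0,0],[0.35,0.064,-0.007,0,0],[0.35,0.064,-0.008,0,0],[0.35,0,0,0,0]]]'
python3 -m handwheel '[[[0.35,0,0,0.06,0],[0.35,0,0,0.06,0],[0.35,0,0,0.06,0],[0.35,0,0,0.04,0],[0.35,0,0,0,0]]]'
python3 -m handwheel '[[[0.35,0,0,0,0],[0.35,0,0,0,0],[0.35,0,0,0,0],[0.35,0,0,0,0],[0.35,0,0,0,0]]]'
cat > calc.py <<'E'
from h import *
from scipy.spatial.transform import Rotation as Ro
p=(.509,.066,-.0577)
s=arm.sense(); R=Ro.from_rotvec(s["tool_rot"]).as_matrix(); c,n=np.cos(p[2]),np.sin(p[2])
M=np.array([[c,-n,0],[n,c,0],[0,0,1]])
x=M.T@(s["tool_pos"]-np.array([p[0],p[1],0]))
print("t",s["t"],"stage tcp mm",(x*1000).round(1),"z axis",R[:,2].round(3),"yaw err deg",np.degrees(np.arctan2(*(M.T@R[:,1])[[0,1]])).round(2),"Fstage",(M.T@s["force"]).round(1),"w",s["gripper_width"])
E
python3 calc.py
python3 - <<'E'
from bench import arm
import cv2
for n in("side","top","wrist"):cv2.imwrite(f"pics/{n}2.png",cv2.cvtColor(arm.grab_frame(n),cv2.COLOR_RGB2BGR))
im=cv2.imread("pics/side2.png");cv2.imwrite("pics/side2z.png",cv2.resize(im[150:260,150:310],None,fx=5,fy=5,interpolation=cv2.INTER_CUBIC))
E
```

```text
t: 2.28
tool_pos: [0.4617, 0.0761, 0.2128]
tool_rot: [-0.088, -3.135, -0.001]
force: [-0.2, 0.3, -0.0]
gripper_width: 0.0599
t: 2.7
tool_pos: [0.464, 0.0757, 0.1002]
tool_rot: [-0.09, -3.132, -0.002]
force: [-1.9, 0.2, -0.5]
gripper_width: 0.06
t: 3.12
tool_pos: [0.4688, 0.0743, 0.1059]
tool_rot: [0.092, 3.138, -0.0]
force: [0.1, 0.2, 0.1]
gripper_width: 0.0596
t 3.1167 stage tcp mm [-40.6   6.  105.9] z axis [ 0.002 -0.    -1.   ] yaw err deg 0.04 Fstage [0.1 0.2 0.1] w 0.05956191808653746
```

View pics/side2z.png

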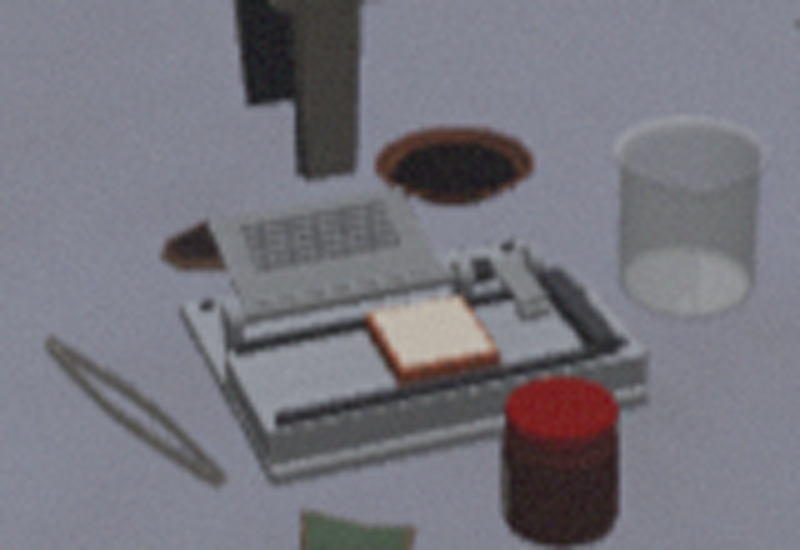

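View pics/wrist2.png

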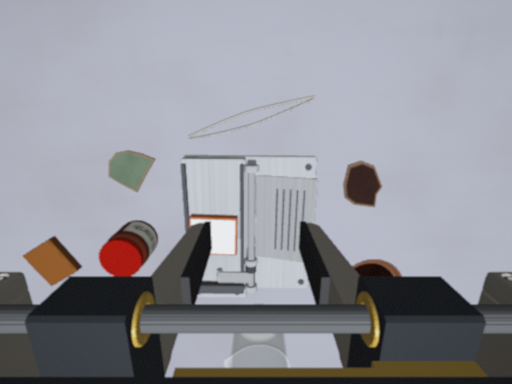

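```bash
python3 -m handwheel '[[[0.35,0.004,-0.002,0.02,0],[0.35,0.003,0,0.03,0],[0.35,0,0,0.03,0],[0.35,0,0,0.012,0],[0.35,0,0,0,0]]]'
python3 -m handwheel '[[[0.35,0,0,0,0],[0.35,0,0,0,0],[0.35,0,0,0,0],[0.35,0,0,0,0],[0.35,0,0,0,0]]]'
python3 calc.py
python3 - <<'E'
from bench import arm
import cv2
for n in("side","wrist"):cv2.imwrite(f"pics/{n}3.png",cv2.cvtColor(arm.grab_frame(n),cv2.COLOR_RGB2BGR))
im=cv2.imread("pics/side3.png");cv2.imwrite("pics/side3z.png",cv2.resize(im[150:260,150:310],None,fx=5,fy=5,interpolation=cv2.INTER_CUBIC))
im=cv2.imread("pics/wrist3.png");cv2.imwrite("pics/wrist3z.png",cv2.resize(im[150:330,150:350],None,fx=3,fy=3,interpolation=cv2.INTER_CUBIC))
E
```

```text
t: 3.68
tool_pos: [0.4624, 0.0736, 0.0565]
tool_rot: [-0.092, -3.136, -0.0]
force: [0.0, -0.3, -0.4]
gripper_width: 0.0595
t: 4.1
tool_pos: [0.4647, 0.0735, 0.0592]
tool_rot: [0.092, 3.139, -0.0]
force: [-0.2, 0.7, -0.2]
gripper_width: 0.0598
t 4.1 stage tcp mm [-44.6   4.9  59.2] z axis [ 0.001 -0.    -1.   ] yaw err deg 0.04 Fstage [-0.2  0.7 -0.2] w 0.05982968369897945
```

View pics/side3z.png

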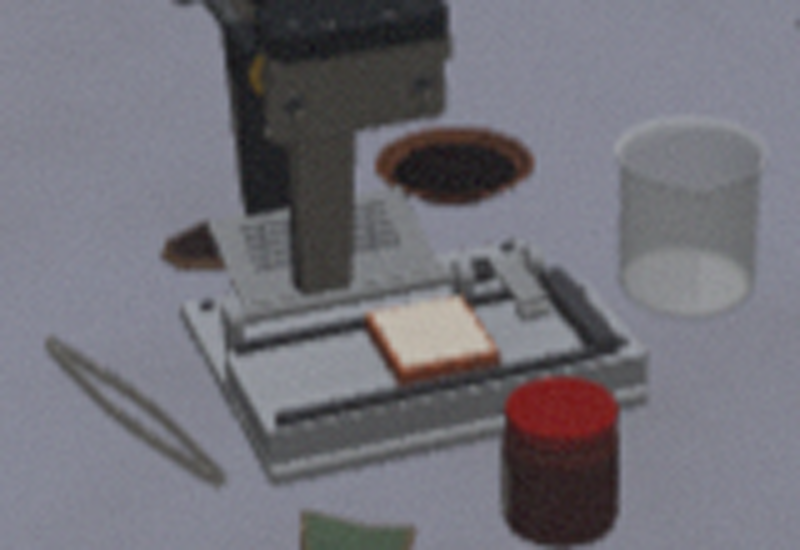

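View pics/wrist3z.png

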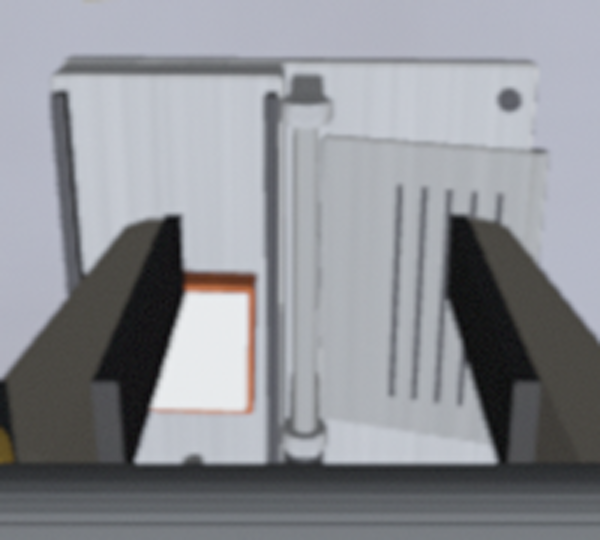

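```bash
python3 -m handwheel '[[[0.35,0,0,0.01,0],[0.35,0,0,0.01,0],[0.35,0,0,0.01,0],[0.35,0,0,0,0],[0.35,0,0,0,0]]]'
python3 calc.py
python3 -m handwheel '[[[0.35,0,0,0.01,0],[0.35,0,0,0.01,0],[0.35,0,0,0.005,0],[0.35,0,0,0,0],[0.35,0,0,0,0]]]'
python3 -m handwheel '[[[0.35,0,0,0,0],[0.35,0,0,0,0],[0.35,0,0,0,0],[0.35,0,0,0,0],[0.35,0,0,0,0]]]'
python3 calc.py
python3 - <<'E'
from bench import arm
import cv2
for n in("side","wrist"):cv2.imwrite(f"pics/{n}4.png",cv2.cvtColor(arm.grab_frame(n),cv2.COLOR_RGB2BGR))
im=cv2.imread("pics/side4.png");cv2.imwrite("pics/side4z.png",cv2.resize(im[150:260,150:310],None,fx=5,fy=5,interpolation=cv2.INTER_CUBIC))
im=cv2.imread("pics/wrist4.png");cv2.imwrite("pics/wrist4z.png",cv2.resize(im[150:330,150:350],None,fx=3,fy=3,interpolation=cv2.INTER_CUBIC))
E
```

```text
t: 4.62
tool_pos: [0.464, 0.0735, 0.0433]
tool_rot: [-0.092, -3.139, 0.0]
force: [-0.3, -0.8, 2.6]
gripper_width: 0.0597
t 4.6167 stage tcp mm [-45.3   4.9  43.3] z axis [-0.001 -0.    -1.   ] yaw err deg 0.03 Fstage [-0.3 -0.8  2.6] w 0.05966198564182475
t: 5.03
tool_pos: [0.4646, 0.0738, 0.0313]
tool_rot: [0.092, 3.14, 0.001]
force: [0.4, 3.6, 4.6]
gripper_width: 0.0597
t: 5.45
tool_pos: [0.4646, 0.0737, 0.0313]
tool_rot: [0.092, 3.139, 0.001]
force: [1.6, 3.3, 4.6]
gripper_width: 0.0597
t 5.45 stage tcp mm [-44.8   5.1  31.3] z axis [ 0.001  0.    -1.   ] yaw err deg 0.05 Fstage [1.4 3.4 4.6] w 0.05967150133613312
```

View pics/side4z.png

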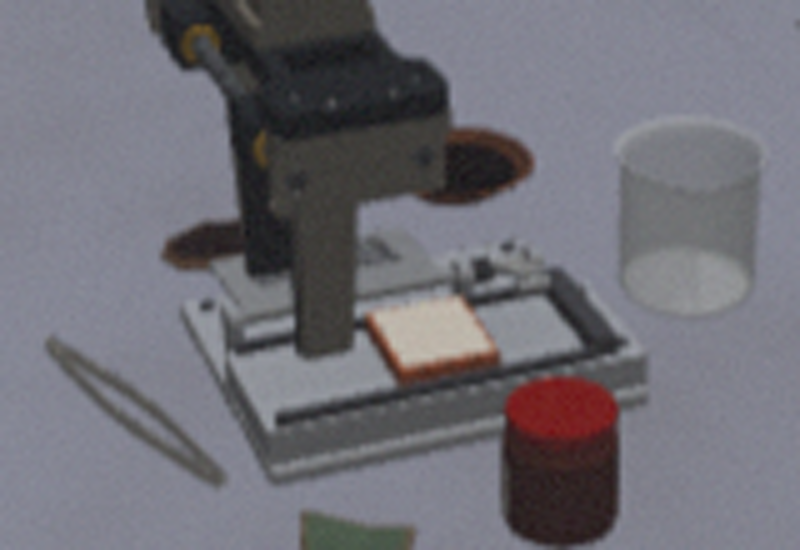

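View pics/wrist4z.png

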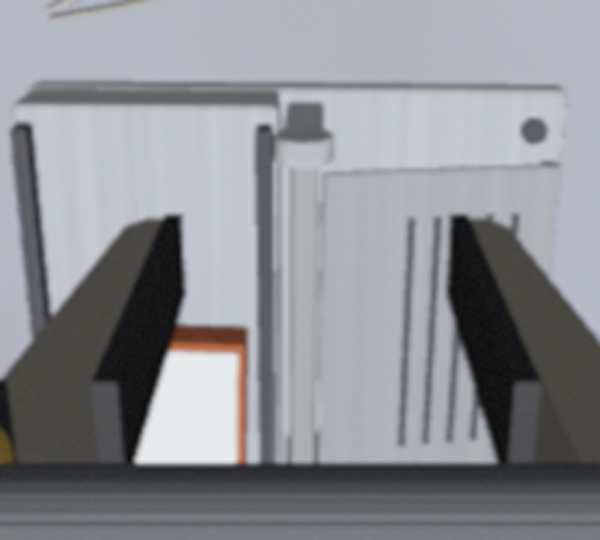

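```bash
python3 -m handwheel '[[[0.35,0,0,0.003,0],[0.35,0,0,0.003,0],[0.35,0,0,0,0],[0.35,0,0,0,0],[0.35,0,0,0,0]]]'
python3 calc.py
python3 -m handwheel '[[[0.35,-0.005,0,0,0],[0.35,-0.005,0,0,0],[0.35,-0.005,0,0,0],[0.35,-0.005,0,0,0],[0.35,-0.005,0,0,0]]]'
python3 calc.py
python3 -m handwheel '[[[0.35,-0.005,0,0,0],[0.35,-0.005,0,0,0],[0.35,0,0,0,0],[0.35,0,0,0,0],[0.35,0,0,0,0]]]'
python3 calc.py
python3 - <<'E'
from bench import arm
import cv2
im=cv2.cvtColor(arm.grab_frame("side"),cv2.COLOR_RGB2BGR)
cv2.imwrite("pics/side5z.png",cv2.resize(im[150:260,150:310],None,fx=5,fy=5,interpolation=cv2.INTER_CUBIC))
E
```

```text
t: 5.97
tool_pos: [0.4645, 0.0733, 0.0282]
tool_rot: [0.092, 3.14, -0.0]
force: [1.1, 3.1, 4.5]
gripper_width: 0.0602
t 5.9667 stage tcp mm [-44.9   4.8  28.2] z axis [ 0. -0. -1.] yaw err deg 0.04 Fstage [0.9 3.1 4.5] w 0.060233084888525856
t: 6.38
tool_pos: [0.4735, 0.0727, 0.0267]
tool_rot: [-0.09, -3.133, 0.001]
force: [-5.2, 1.5, 5.6]
gripper_width: 0.0596
t 6.3833 stage tcp mm [-35.8   4.7  26.7] z axis [-0.008 -0.    -1.   ] yaw err deg -0.02 Fstage [-5.3  1.2  5.6] w 0.0596337483803436
t: 6.8
tool_pos: [0.4788, 0.0724, 0.0268]
tool_rot: [-0.09, -3.134, 0.001]
force: [-2.9, 2.0, 5.3]
gripper_width: 0.06
t 6.8 stage tcp mm [-30.6   4.7  26.8] z axis [-0.007 -0.    -1.   ] yaw err deg -0.01 Fstage [-3.   1.8  5.3] w 0.060017911785597164
```

View pics/side5z.png

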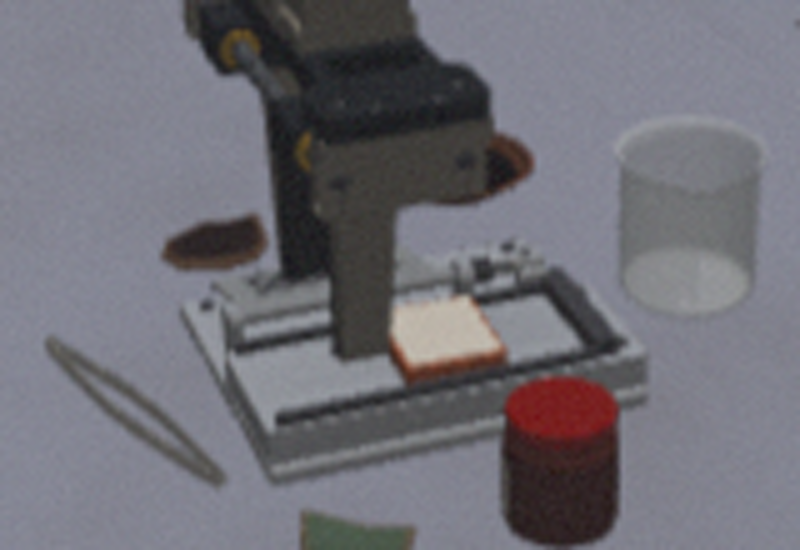

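```bash
python3 -m handwheel '[[[0.35,-0.005,0,-0.002,0],[0.35,-0.005,0,0,0],[0.35,-0.005,0,0,0],[0.35,-0.005,0,0,0],[0.35,-0.005,0,0,0]]]'
python3 calc.py
python3 -m handwheel '[[[0.35,-0.005,0,0,0],[0.35,-0.005,0,0,0],[0.35,-0.005,0,0,0],[0.35,0,0,0,0],[0.35,0,0,0,0]]]'
python3 calc.py
python3 - <<'E'
from bench import arm
import cv2
im=cv2.cvtColor(arm.grab_frame("side"),cv2.COLOR_RGB2BGR)
cv2.imwrite("pics/side6z.png",cv2.resize(im[150:260,150:310],None,fx=5,fy=5,interpolation=cv2.INTER_CUBIC))
E
```

```text
t: 7.27
tool_pos: [0.493, 0.0717, 0.0284]
tool_rot: [-0.091, -3.137, 0.0]
force: [-5.4, 1.0, 5.2]
gripper_width: 0.0596
t 7.2667 stage tcp mm [-16.3   4.8  28.4] z axis [-0.003 -0.    -1.   ] yaw err deg 0.02 Fstage [-5.4  0.7  5.2] w 0.05963128757436937
t: 7.68
tool_pos: [0.5023, 0.0712, 0.0293]
tool_rot: [0.092, 3.139, -0.0]
force: [-3.1, 1.5, 5.1]
gripper_width: 0.0598
t 7.6833 stage tcp mm [-7.   4.8 29.3] z axis [ 0.001 -0.    -1.   ] yaw err deg 0.04 Fstage [-3.2  1.3  5.1] w 0.059788477086979964
```

View pics/side6z.png

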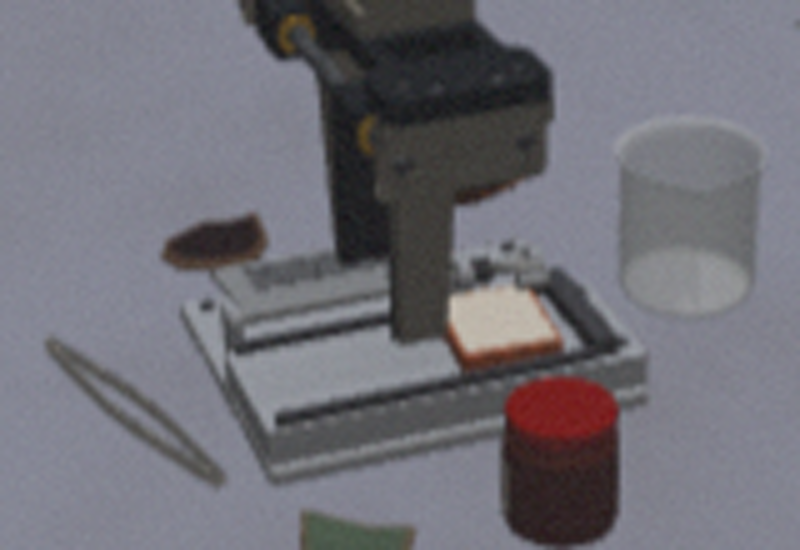

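The tile is sliding straight toward the open jaw, now about 11 mm short of home.

```bash
python3 -m handwheel '[[[0.35,-0.005,0,0.001,0],[0.35,-0.005,0,0,0],[0.35,-0.005,0,0,0],[0.35,0,0,0,0],[0.35,0,0,0,0]]]'
python3 calc.py
python3 -m handwheel '[[[0.35,-0.004,0,0,0],[0.35,-0.003,0,0,0],[0.35,0,0,0,0],[0.35,0,0,0,0],[0.35,0,0,0,0]]]'
python3 calc.py
```

```text
t: 8.15
tool_pos: [0.5092, 0.0709, 0.0286]
tool_rot: [-0.092, -3.14, -0.0]
force: [-3.4, 0.6, 4.9]
gripper_width: 0.06
t 8.15 stage tcp mm [-0.1  4.9 28.6] z axis [-0.  0. -1.] yaw err deg 0.04 Fstage [-3.5  0.4  4.9] w 0.05996769166298923
t: 8.57
tool_pos: [0.5105, 0.0709, 0.0283]
tool_rot: [-0.092, -3.135, -0.0]
force: [-10.0, 1.0, 10.5]
gripper_width: 0.0599
t 8.5667 stage tcp mm [ 1.2  4.9 28.3] z axis [-0.005  0.    -1.   ] yaw err deg 0.05 Fstage [-10.    0.4  10.5] w 0.05988050982110978
```

```bash
python3 -m handwheel '[[[0.35,-0.003,0,0,0],[0.35,0,0,0,0],[0.35,0,0,0,0],[0.35,0,0,0,0],[0.35,0,0,0,0]]]'
python3 calc.py
python3 - <<'E'
from bench import arm
import cv2
for n,(a,b,c,d) in dict(side=(180,250,200,300),top=(170,275,215,315),wrist=(150,330,150,350)).items():
    im=cv2.cvtColor(arm.grab_frame(n),cv2.COLOR_RGB2BGR)
    f=dict(side=8,top=5.5,wrist=3)[n]
    cv2.imwrite(f"pics/{n}7z.png",cv2.resize(im[a:b,c:d],None,fx=f,fy=f,interpolation=cv2.INTER_CUBIC))
E
```

```text
t: 8.98
tool_pos: [0.5107, 0.0708, 0.0281]
tool_rot: [-0.092, -3.132, 0.0]
force: [-14.8, 2.4, 13.1]
gripper_width: 0.0601
t 8.9833 stage tcp mm [ 1.4  4.9 28.1] z axis [-0.008  0.    -1.   ] yaw err deg 0.05 Fstage [-14.9   1.5  13.1] w 0.060094074675539774
```

View pics/side7z.png

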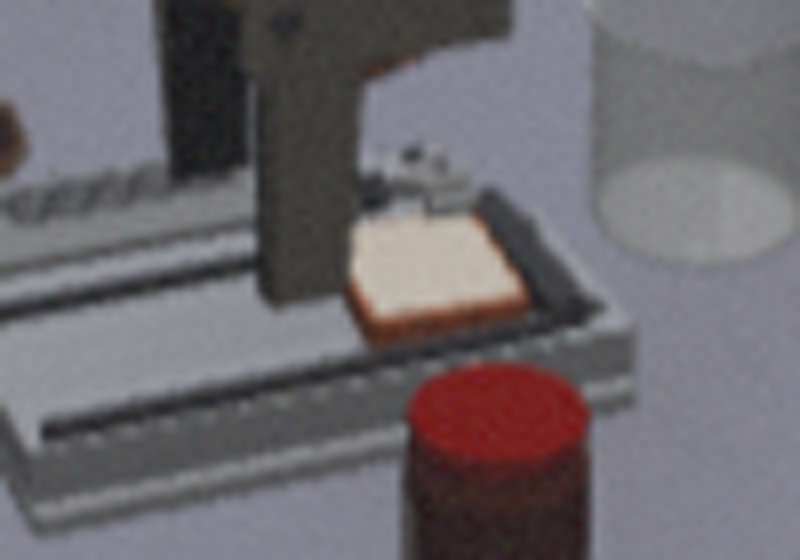

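View pics/top7z.png

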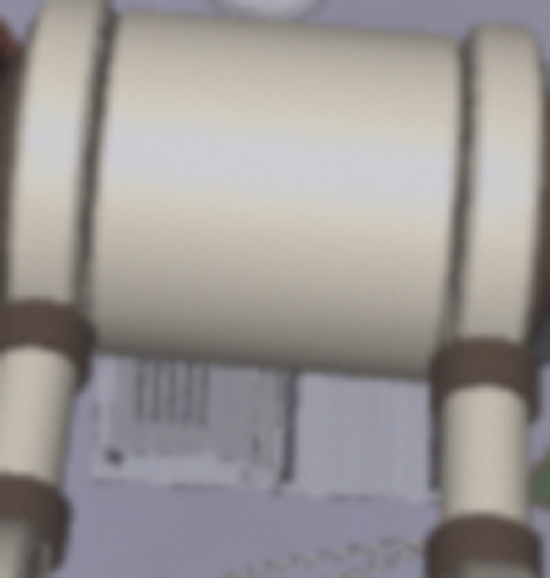

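Run:
```python
from bench import arm
import cv2,numpy as np
a=cv2.imread("pics/side0.png"); 
b=np.mean([cv2.cvtColor(arm.grab_frame("side"),cv2.COLOR_RGB2BGR).astype(float) for _ in range(4)],0).astype(np.uint8)
cv2.imwrite("pics/side8.png",b)
f=lambda i:cv2.resize(i[195:225,235:280],None,fx=8.5,fy=14,interpolation=cv2.INTER_CUBIC)
cv2.imwrite("pics/cmp.png",np.hstack([f(a),f(b)]))
```

```text
(no output)
```

View pics/cmp.png

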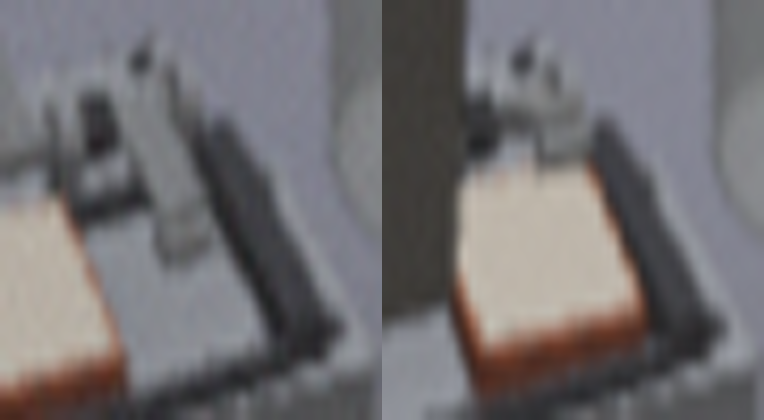

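View pics/wrist7z.png

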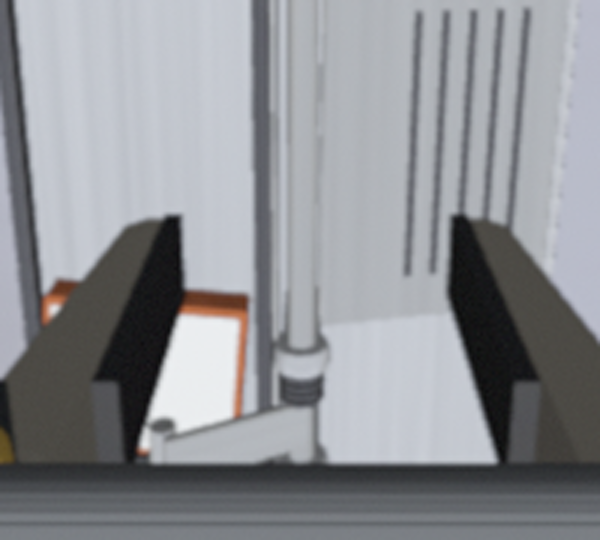

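Run:
```python
from h import *
import pickle
c=arm.camera_info("wrist"); pickle.dump(c,open("w8.pkl","wb"))
im=cv2.cvtColor(arm.grab_frame("wrist"),cv2.COLOR_RGB2BGR); cv2.imwrite("pics/w8.png",im)
cv2.imwrite("pics/w8z.png",cv2.resize(im[235:305,155:250],None,fx=8,fy=8,interpolation=cv2.INTER_CUBIC))
print(c["world_from_camera"])
```

```text
[[ 5.80292592e-02 -9.55983885e-01 -2.87623741e-01  4.29038643e-01]
 [ 9.98314617e-01  5.53586287e-02  1.74168543e-02  7.53345350e-02]
 [-7.27776147e-04 -2.88149672e-01  9.57585107e-01  1.99340861e-01]
 [ 0.00000000e+00  0.00000000e+00  0.00000000e+00  1.00000000e+00]]
```

View pics/w8z.png

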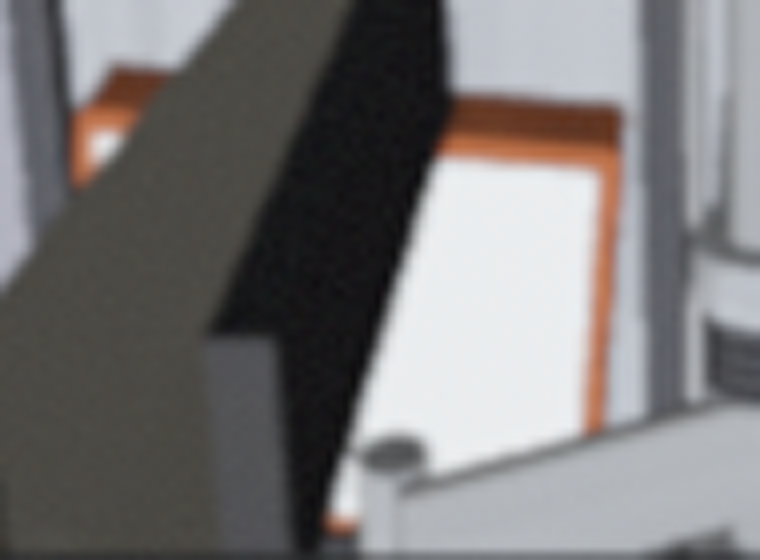

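View pics/w8.png

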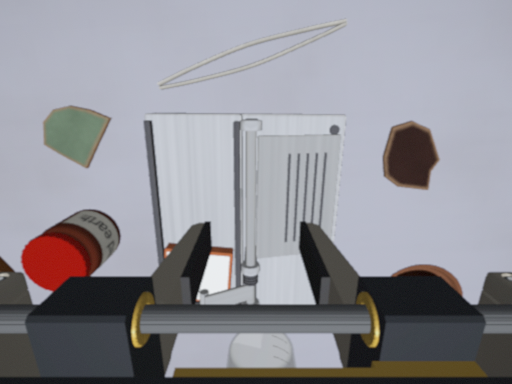

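Run:
```python
from h import *
import pickle
W=pickle.load(open("w8.pkl","rb"))
z=lambda x,y:(155-.5+(x+.5)/8,235-.5+(y+.5)/8)
p=(.509,.066,-.0577);c,s=np.cos(p[2]),np.sin(p[2]); R=np.array([[c,s],[-s,c]])
st=lambda uv,h:(R@(plane("w",uv,h,W)[:2]-np.array(p[:2]))*1000).round(1)
for n,m,h in [("topL",(72,108),.034),("topR",(618,152),.034),("topmid",(440,145),.034),("botL",(113,65),.024),("botM",(460,97),.024),("botR",(622,105),.024),("right side",(592,430),.034),("front",(335,528),.034),
 ]: print(n,st(z(*m),h))
for n,m,h in [("laneL",(148,122),.029),("railRin",(234,122),.029),("left rail in low",(160,240),.029),("baseR",(345,115),.008),("lane L low",(147,114),.008),("lug",(251,121),.0405)]: print(n,st(m,h))
```

```text
topL [  9.5 -56.5]
topR [ 13.6 -11. ]
topmid [ 12.9 -25.9]
botL [ 10.7 -56.2]
botM [ 13.8 -25.8]
botR [ 14.6 -11.5]
right side [ 40.9 -13.9]
front [ 51.1 -37.1]
laneL [-72.2 -59.6]
railRin [-72.2  -8. ]
left rail in low [  6.  -60.2]
baseR [-75.7  64.9]
lane L low [-76.4 -67.7]
lug [-73.3   2.4]
```

The wrist view shows the tile yawed about 5° clockwise. Its +y rear corner is home, but the -y rear corner at about (72,108) in the zoom is about 4 mm short. I'll back off slightly with the plate still held, widen the fingers, and push again nearer the -y side.

```bash
python3 -m handwheel '[[[0.35,0.005,0,0,0],[0.35,0.005,0,0,0],[0.35,0.005,0,0,0],[0.2,0,-0.004,0,0],[0.2,0,-0.004,0,0]]]'
python3 -m handwheel '[[[0.2,0,0,0,0],[0.2,0,0,0,0],[0.2,0,0,0,0],[0.2,0,0,0,0],[0.2,0,0,0,0]]]'
python3 calc.py
python3 - <<'E'
from bench import arm
import cv2
im=cv2.cvtColor(arm.grab_frame("wrist"),cv2.COLOR_RGB2BGR)
cv2.imwrite("pics/w9z.png",cv2.resize(im[205:305,150:350],None,fx=4,fy=4,interpolation=cv2.INTER_CUBIC))
E
```

```text
t: 9.8
tool_pos: [0.5086, 0.066, 0.0299]
tool_rot: [0.091, 3.135, -0.003]
force: [3.6, -3.0, 4.7]
gripper_width: 0.0708
t: 10.22
tool_pos: [0.5081, 0.0656, 0.0295]
tool_rot: [0.091, 3.137, -0.003]
force: [1.1, -2.7, 5.3]
gripper_width: 0.0736
t 10.2167 stage tcp mm [-0.9 -0.5 29.5] z axis [ 0.003 -0.002 -1.   ] yaw err deg 0.03 Fstage [ 1.3 -2.7  5.3] w 0.07362235229353925
```

View pics/w9z.png

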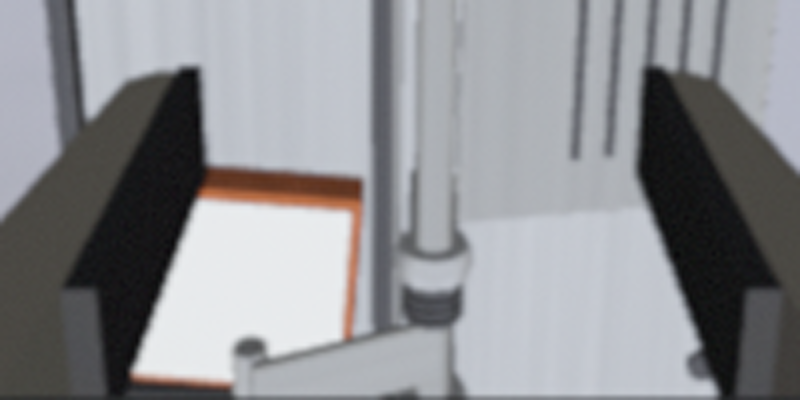

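```bash
python3 -m handwheel '[[[0.2,-0.004,0,0,0],[0.2,-0.004,0,0,0],[0.2,0,0,0,0],[0.2,0,0,0,0],[0.2,0,0,0,0]]]'
python3 calc.py
python3 -m handwheel '[[[0.2,-0.004,0,0,0],[0.2,0,0,0,0],[0.2,0,0,0,0],[0.2,0,0,0,0],[0.2,0,0,0,0]]]'
python3 calc.py;  python3 - <<'E'
from bench import arm
import cv2,pickle
c=arm.camera_info("wrist"); pickle.dump(c,open("w10.pkl","wb"))
im=cv2.cvtColor(arm.grab_frame("wrist"),cv2.COLOR_RGB2BGR)
cv2.imwrite("pics/w10z.png",cv2.resize(im[205:305,150:350],None,fx=4,fy=4,interpolation=cv2.INTER_CUBIC))
E
```

```text
t: 10.68
tool_pos: [0.5089, 0.0659, 0.0282]
tool_rot: [-0.091, -3.136, 0.002]
force: [-3.2, -1.3, 6.3]
gripper_width: 0.0733
t 10.6833 stage tcp mm [-0.  -0.1 28.2] z axis [-0.004 -0.001 -1.   ] yaw err deg 0.01 Fstage [-3.1 -1.4  6.3] w 0.07330738954075168
t: 11.1
tool_pos: [0.5092, 0.066, 0.0278]
tool_rot: [-0.091, -3.132, 0.002]
force: [-8.1, -1.6, 9.8]
gripper_width: 0.0731
t 11.1 stage tcp mm [ 0.2  0.  27.8] z axis [-0.008 -0.001 -1.   ] yaw err deg 0.02 Fstage [-8.  -2.1  9.8] w 0.07306560836992822
```

View pics/w10z.png

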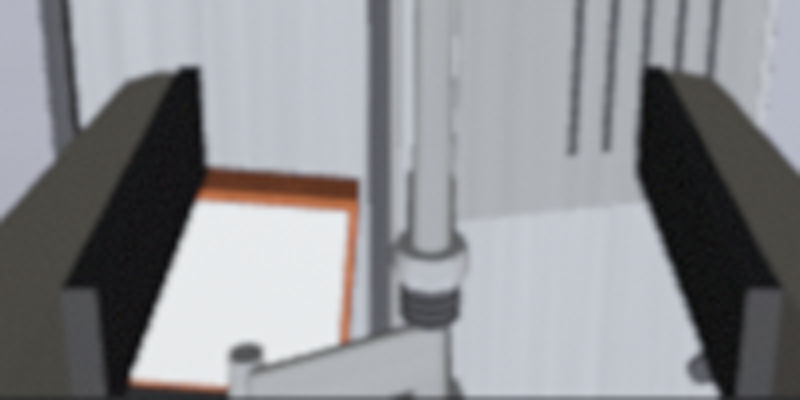

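The tile is still wedged: as it squares up its rear edge has to slide to -y, and friction against the finger resists that. I'll restart with the finger further to +y, then push forward and sweep -y together.

```bash
python3 -m handwheel '[[[0.2,0.008,0,-0.001,0],[0.2,0.004,0.005,0,0],[0.2,0,0.005,0,0],[0.2,0,0,0,0],[0.2,0,0,0,0]]]'
python3 calc.py
python3 -m handwheel '[[[0.2,-0.006,0,0,0],[0.2,-0.004,-0.002,0,0],[0.2,-0.003,-0.003,0,0],[0.2,0,-0.003,0,0],[0.2,0,0,0,0]]]'
python3 calc.py;  python3 - <<'E'
from bench import arm
import cv2,pickle
c=arm.camera_info("wrist"); pickle.dump(c,open("w11.pkl","wb"))
im=cv2.cvtColor(arm.grab_frame("wrist"),cv2.COLOR_RGB2BGR)
cv2.imwrite("pics/w11z.png",cv2.resize(im[205:305,150:350],None,fx=4,fy=4,interpolation=cv2.INTER_CUBIC))
E
```

```text
t: 11.57
tool_pos: [0.507, 0.0717, 0.0292]
tool_rot: [0.091, 3.14, -0.001]
force: [-0.2, -2.7, 3.5]
gripper_width: 0.0734
t 11.5667 stage tcp mm [-2.4  5.6 29.2] z axis [ 0.    -0.001 -1.   ] yaw err deg 0.02 Fstage [-0.  -2.7  3.5] w 0.07344302421347246
t: 11.98
tool_pos: [0.5111, 0.069, 0.0282]
tool_rot: [-0.093, -3.135, -0.004]
force: [-5.4, 4.7, 6.8]
gripper_width: 0.0735
t 11.9833 stage tcp mm [ 1.9  3.1 28.2] z axis [-0.005  0.003 -1.   ] yaw err deg 0.08 Fstage [-5.7  4.3  6.8] w 0.0735058517463135
```

View pics/w11z.png

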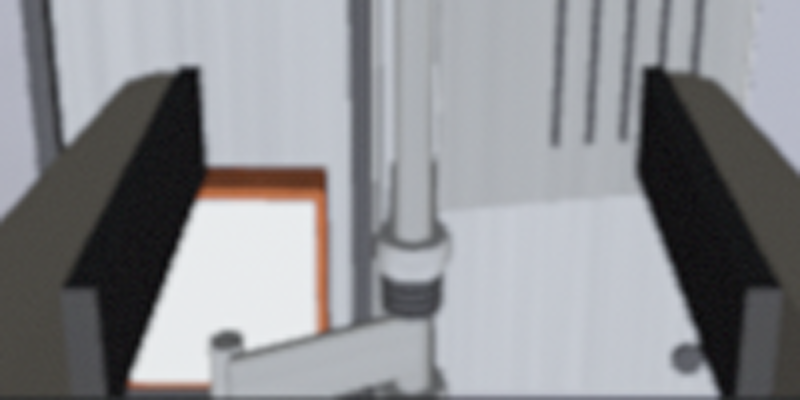

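The rear edge is now almost square. I'll continue the same diagonal push.

```bash
python3 -m handwheel '[[[0.2,-0.002,-0.003,0,0],[0.2,-0.002,-0.002,0,0],[0.2,-0.002,0,0,0],[0.2,0,0,0,0],[0.2,0,0,0,0]]]'
python3 calc.py
python3 -m handwheel '[[[0.2,-0.003,-0.002,-0.001,0],[0.2,-0.003,0,0,0],[0.2,0,0,0,0],[0.2,0,0,0,0],[0.2,0,0,0,0]]]'
python3 calc.py;  python3 - <<'E'
from bench import arm
import cv2,pickle,numpy as np
c=arm.camera_info("wrist"); pickle.dump(c,open("w12.pkl","wb"))
im=cv2.cvtColor(arm.grab_frame("wrist"),cv2.COLOR_RGB2BGR)
cv2.imwrite("pics/w12z.png",cv2.resize(im[205:305,150:350],None,fx=4,fy=4,interpolation=cv2.INTER_CUBIC))
b=cv2.cvtColor(arm.grab_frame("side"),cv2.COLOR_RGB2BGR)
f=lambda i:cv2.resize(i[195:225,235:280],None,fx=8.5,fy=14,interpolation=cv2.INTER_CUBIC)
cv2.imwrite("pics/cmp2.png",np.hstack([f(cv2.imread("pics/side8.png")),f(b)]))
E
```

```text
t: 12.45
tool_pos: [0.5115, 0.0678, 0.0277]
tool_rot: [-0.093, -3.13, -0.008]
force: [-9.9, 8.4, 11.6]
gripper_width: 0.0731
t 12.45 stage tcp mm [ 2.4  1.9 27.7] z axis [-0.01   0.005 -1.   ] yaw err deg 0.11 Fstage [-10.4   7.8  11.6] w 0.07312556694277482
t: 12.87
tool_pos: [0.5117, 0.0675, 0.0274]
tool_rot: [-0.093, -3.124, -0.009]
force: [-16.9, 11.1, 15.1]
gripper_width: 0.0733
t 12.8667 stage tcp mm [ 2.6  1.6 27.4] z axis [-0.016  0.007 -1.   ] yaw err deg 0.11 Fstage [-17.5  10.1  15.1] w 0.07326338467394533
```

View pics/w12z.png

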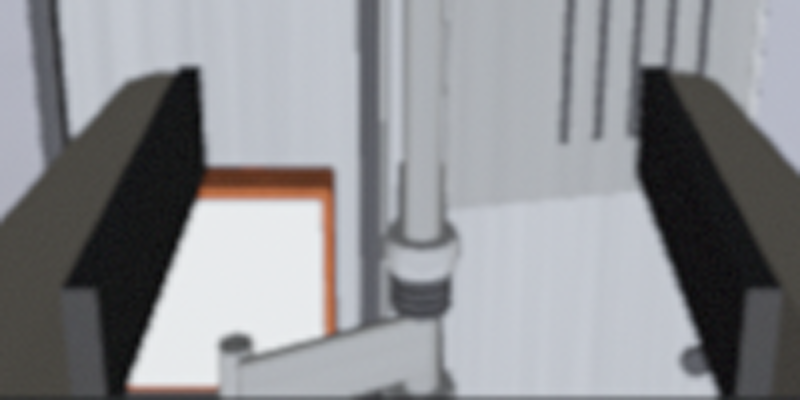

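View pics/cmp2.png

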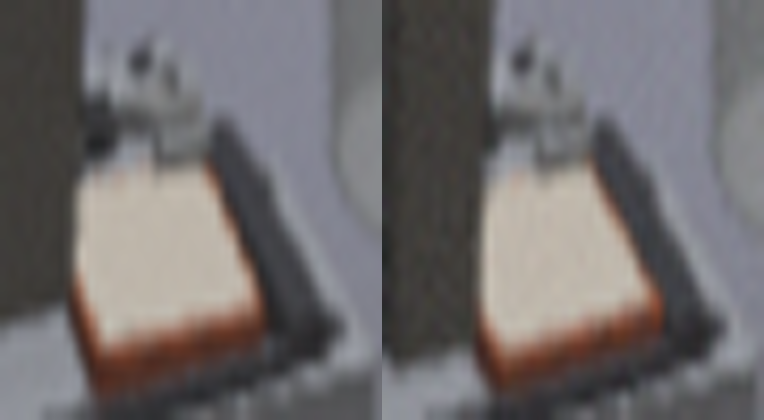

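```bash
python3 -m handwheel '[[[0.2,0.004,0.002,0,0],[0.2,0.004,0.002,0,0],[0.2,0.004,0.001,0,0],[0.2,0.004,0,0,0],[0.2,0.004,0,0,0]]]'
python3 calc.py
python3 -m handwheel '[[[0.2,0.002,0,0,0],[0.2,0,0,0,0],[0.2,0,0,0,0],[0.2,0,0,0,0],[0.2,0,0,0,0]]]'
python3 calc.py;  python3 - <<'E'
from h import *
import pickle
c=arm.camera_info("wrist"); pickle.dump(c,open("w13.pkl","wb"))
im=cv2.cvtColor(arm.grab_frame("wrist"),cv2.COLOR_RGB2BGR)
cv2.imwrite("pics/w13z.png",cv2.resize(im[205:305,150:350],None,fx=4,fy=4,interpolation=cv2.INTER_CUBIC))
E
```

```text
t: 13.38
tool_pos: [0.5103, 0.0673, 0.0301]
tool_rot: [0.092, 3.137, 0.001]
force: [3.4, 2.3, 4.5]
gripper_width: 0.0736
t 13.3833 stage tcp mm [ 1.3  1.3 30.1] z axis [ 0.003  0.001 -1.   ] yaw err deg 0.05 Fstage [3.2 2.5 4.5] w 0.07361241630858378
t: 13.8
tool_pos: [0.5089, 0.0666, 0.0301]
tool_rot: [0.092, 3.138, -0.001]
force: [3.2, 1.4, 4.6]
gripper_width: 0.0733
t 13.8 stage tcp mm [-0.1  0.6 30.1] z axis [ 0.002 -0.001 -1.   ] yaw err deg 0.04 Fstage [3.1 1.6 4.6] w 0.07326509181746613
```

View pics/w13z.png

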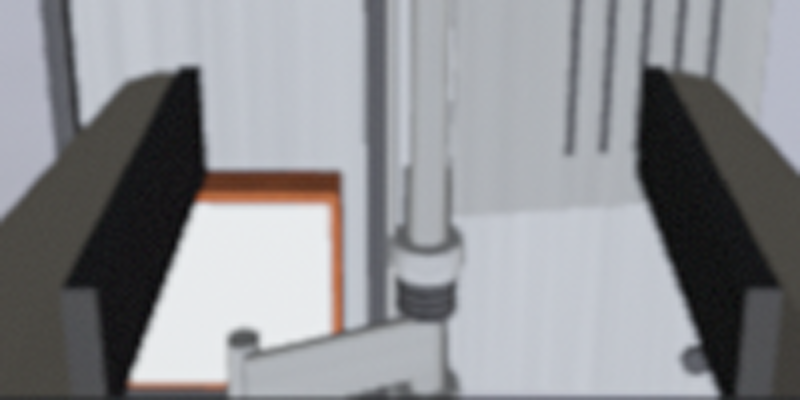

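```bash
python3 -m handwheel '[[[0.2,0.005,0,0,0],[0.2,0.005,0,0,0],[0.2,0.005,0,0,0],[0.2,0.005,0,0,0],[0.2,0,0,0,0]]]'
python3 calc.py;  python3 - <<'E'
from h import *
import pickle
c=arm.camera_info("wrist"); pickle.dump(c,open("w14.pkl","wb"))
im=cv2.cvtColor(arm.grab_frame("wrist"),cv2.COLOR_RGB2BGR); cv2.imwrite("pics/w14.png",im)
cv2.imwrite("pics/w14z.png",cv2.resize(im[205:305,150:350],None,fx=4,fy=4,interpolation=cv2.INTER_CUBIC))
b=cv2.cvtColor(arm.grab_frame("side"),cv2.COLOR_RGB2BGR)
cv2.imwrite("pics/side14z.png",cv2.resize(b[190:230,225:285],None,fx=12,fy=12,interpolation=cv2.INTER_CUBIC))
E
```

```text
t: 14.27
tool_pos: [0.4972, 0.0675, 0.0294]
tool_rot: [-0.091, -3.139, 0.0]
force: [3.0, 0.8, 4.8]
gripper_width: 0.0738
t 14.2667 stage tcp mm [-11.9   0.8  29.4] z axis [-0.001 -0.    -1.   ] yaw err deg 0.03 Fstage [2.9 1.  4.8] w 0.07381774402676149
```

View pics/w14z.png

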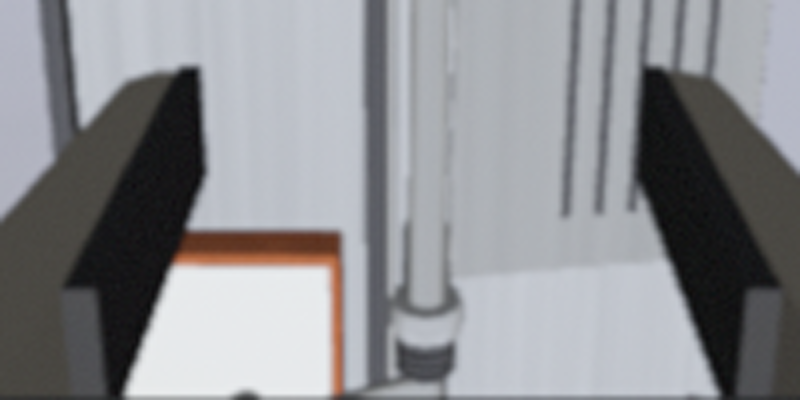

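View pics/side14z.png

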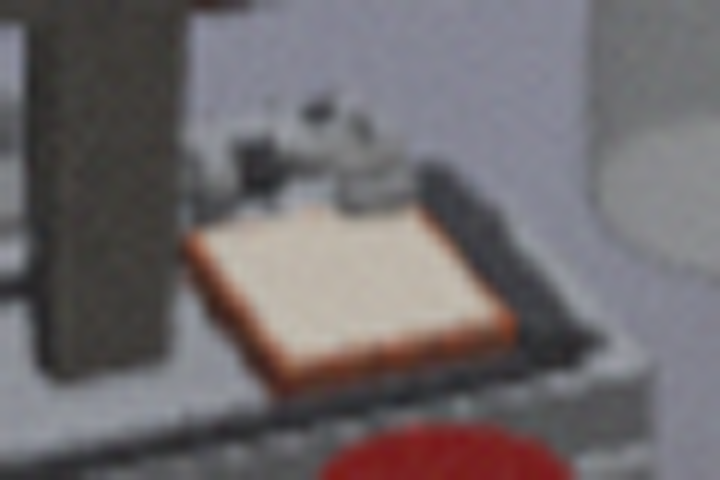

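The tile is square and flush against the stop. Now I'll lift to release the plate.

```bash
python3 -m handwheel '[[[0.2,0,0,-0.008,0],[0.2,0,0,-0.008,0],[0.2,0,0,-0.008,0],[0.2,0,0,-0.008,0],[0.2,0,0,-0.01,0]]]'
python3 -m handwheel '[[[0.2,0,0,-0.02,0],[0.2,0,0,-0.04,0],[0.2,0,0,-0.06,0],[0.2,0,0,-0.06,0],[0.2,0,0,0,0]]]'
python3 -m handwheel '[[[0.2,-0.07,0,-0.02,0],[0.2,-0.07,0,-0.02,0],[0.2,-0.07,0,0,0],[0.2,0,0,0,0],[0.2,0,0,0,0]]]'
python3 -m handwheel '[[[0.2,0,0,0,0],[0.2,0,0,0,0],[0.2,0,0,0,0],[0.2,0,0,0,0],[0.2,0,0,0,0]]]'
python3 - <<'E'
from h import *
import pickle
c=arm.camera_info("wrist"); pickle.dump(c,open("w15.pkl","wb"))
im=cv2.cvtColor(arm.grab_frame("wrist"),cv2.COLOR_RGB2BGR); cv2.imwrite("pics/w15.png",im)
b=cv2.cvtColor(arm.grab_frame("side"),cv2.COLOR_RGB2BGR)
cv2.imwrite("pics/side15z.png",cv2.resize(b[165:255,175:305],None,fx=6,fy=6,interpolation=cv2.INTER_CUBIC))
cv2.imwrite("pics/side15.png",b)
E
```

```text
t: 14.78
tool_pos: [0.4964, 0.0676, 0.05]
tool_rot: [-0.091, -3.137, 0.0]
force: [0.2, 0.8, 0.2]
gripper_width: 0.0733
t: 15.2
tool_pos: [0.5018, 0.0672, 0.1474]
tool_rot: [0.091, 3.13, -0.002]
force: [1.3, -0.3, 1.5]
gripper_width: 0.0735
t: 15.62
tool_pos: [0.603, 0.0612, 0.1595]
tool_rot: [-0.092, -3.138, 0.0]
force: [-0.0, 0.2, 0.2]
gripper_width: 0.0737
t: 16.03
tool_pos: [0.6023, 0.0615, 0.161]
tool_rot: [0.091, 3.14, -0.0]
force: [-1.3, -0.2, 0.8]
gripper_width: 0.0734
```

View pics/w15.png

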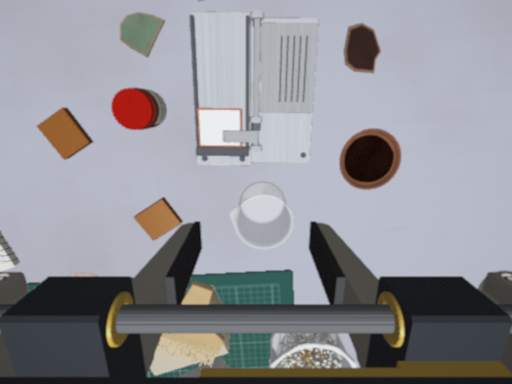

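View pics/side15z.png

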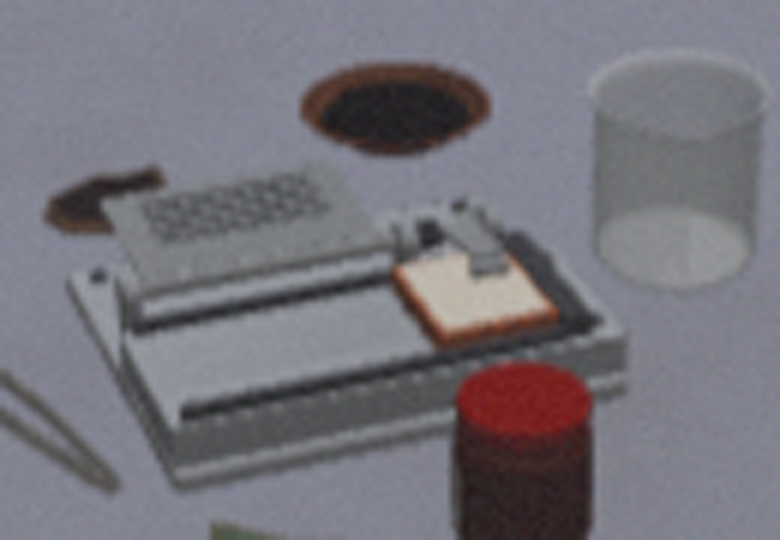

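Run:
```python
import cv2
im=cv2.imread("pics/w15.png")
cv2.imwrite("pics/w15z.png",cv2.resize(im[95:172,182:270],None,fx=7.5,fy=7.5,interpolation=cv2.INTER_CUBIC))
```

```text
(no output)
```

View pics/w15z.png

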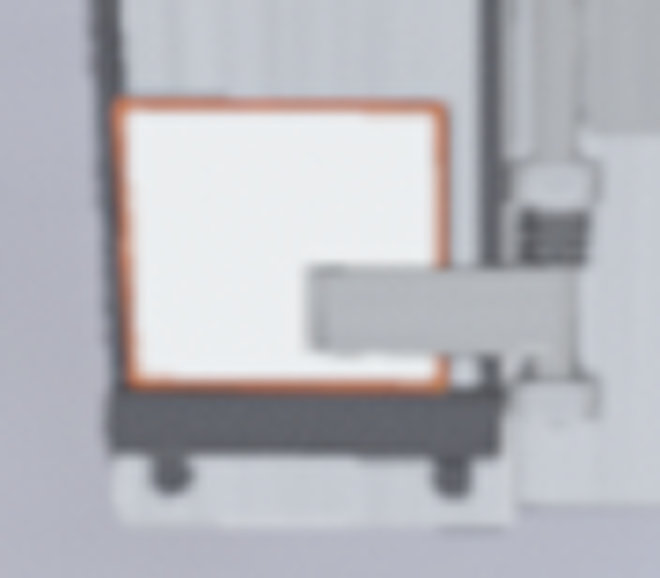

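```bash
python3 -c "
from bench import arm
print(arm.sense()['force']); print(arm.sign_off())"
```

```text
[ 0.29185208 -0.91860771 -0.33212409]
the job is handed in; nothing more can be done
None
```

I held the thumb plate down with one fingertip so the jaw stood open and pushed the tile under it to the stop with the other. I then backed off, lifted to release the clip, and moved clear. The job was handed in about 16 s into the 42 s allowed.

- **Yawed tile:** at its first contact with the stop the tile was turned about 5° and wedged, with one corner about 4 mm short. One straight push nearer the low corner did not free it. A diagonal push, with the plate still held, squared it up.
- **Last checks:** the final wrist and side pictures show the tile square to within about 0.5° and flush against the stop. The jaw is resting on it, and the bystanders look undisturbed. The tool's force reading was about 1 N or less, which is noise, so nothing is touching.
- **Disagreement:** the cameras differed by up to about 5 mm on where the stage lies along the lane. The fingertip stopped about 1.4 mm short of where my estimate put home. I judged home from the stiff contact (up to 17 N) and the flush edge in the pictures, not from absolute position.

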